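Roll the carriage roller onto the sighting line and take the reading

TASK

With a fingertip on top of the longer steel roller, push it sideways so that it rolls along the wooden board until it lies centred over the black line, without lifting or carrying it. When it lies still there, press the button on top of the gauge at the board's far end fully down and let it go. Leave the shorter roller and everything else where it is.

Things in the scene. Friction and masses are not known exactly. Their poses are not given: they have to be found in the camera images.
- long_roller_center (a point): centre of the longer of two loose steel rollers on the wooden board: a cylinder 32 mm across, 110 mm long, about 0.5 kg; the point is on its axis half-way along, 16 mm above the board. x: along its axis, parallel to the line within 0.04 rad; y, z turn as it rolls. Starts 75 to 115 mm to one side of the line (either), the shorter one opposite. Rolls with resistance, stops within a few mm when left.
- short_roller_center (a point): centre of the shorter steel roller, a loose cylinder 32 mm in diameter and 60 mm long, lying on the board on the other side of the line, 16 mm above the board; x along its axis. Not to be moved.
- line (a point): point on the black line (4 mm wide, flush) on top of the fixed wooden board, 18 mm above the work surface. x: along the line towards the gauge; y: across it; z up. The line runs from x = -110 to +90 mm of this point. The board is 18 mm thick and spans y = -160 to +160 mm, x = -125 to +175 mm.
- reading_top (a point): centre of the top of the gauge's push button, 86 mm above the work surface: a round steel button 30 mm across on a grey gauge head (54 x 64 mm, 50 mm tall) fixed at the board's far end, 142 mm along x from the line point. Pressed straight down, 6 mm of travel, about 4 N; springs back.
- reading (a joint): travel of the button in m: 0 released, 0.006 fully down
- block: plain beech polishing block, 110 x 55 x 35 mm, loose on the work surface beside the board; origin at the centre of its underside. Not to be moved.
- prism: smoky quartz three-sided test prism, 75 mm long and about 36 mm high, loose beside the board; origin at the centre of its underside. Not to be moved.
- tin: round black lacquered tin, 70 mm across and 42 mm high, loose beside the board; origin at the centre of its underside. Not to be moved.
- bush: brass bush (short tube), 32 mm across and 22 mm high, loose on a far corner of the board; origin at the centre of its underside. Not to be moved.
- screwdriver: screwdriver lying loose on the work surface beside the board; origin under it. Not to be moved.
Not all that is in view belongs to the job. What is shaped like the part that bears long_roller_center but green, purple or yellow is not meant.

How it is judged:
On the way, in this order (a step that is already met when the one before it is completed fails the run):
1. the longer roller has turned a quarter turn by rolling on the board (angle between long_roller_center's own z axis and vertical above 1.4 rad).
2. the longer roller lies still on the line (y of long_roller_center in the frame of line between -0.006 and 0.006 m and x of long_roller_center in the frame of line between -0.04 and 0.04 m and angle between the x axis of long_roller_center and the x axis of line, either way round below 0.15 rad and linear speed of long_roller below 0.01 m/s), for 0.3 s.
3. with the roller on the line, the button is pressed down (y of long_roller_center in the frame of line between -0.006 and 0.006 m and x of long_roller_center in the frame of line between -0.04 and 0.04 m and angle between the x axis of long_roller_center and the x axis of line, either way round below 0.15 rad and value of joint reading above 0.004 m).
At the end, for the whole second after the job is handed in: the longer roller lies still on the board with its centre within 6 mm of the line across it and 40 mm along it, parallel to it within 0.15 rad, and the button has sprung back; the shorter roller is within 12 mm and the other loose things within 20 mm of where they were (all of step 2 and value of joint reading below 0.002 m and height (world z) of long_roller_center between 0.028 and 0.04 m and distance of short_roller_center from where it was at the start of the episode below 0.012 m and distance of each of block, prism, tin, bush, screwdriver from where it was at the start of the episode below 0.02 m); the robot touches nothing.
It fails at once if the longer roller is lifted, tipped or carried (its centre rises more than 8 mm) (height (world z) of long_roller_center above 0.042 m).
It fails at once if the longer roller drops off the board (height (world z) of long_roller_center below 0.026 m).
It fails at once if the shorter roller is moved more than 12 mm (distance of short_roller_center from where it was at the start of the episode above 0.012 m).
It fails at once if the block, prism, tin, bush or screwdriver is moved more than 20 mm (distance of any of block, prism, tin, bush, screwdriver from where it was at the start of the episode above 0.02 m).
It also fails if it takes over 61 s, if anything falls off the work surface, if the arm or the gripper's body presses on something with over 40 N, if the wrist force passes 120 N, or if a joint passes its speed limit or range.

ROBOT

A 7-joint arm with a two-finger parallel gripper is mounted at the origin on the work surface. World frame = base frame: x ahead of the robot, y to its left, z up, the work surface at z = 0. Lengths are in m, angles in rad, forces in N, time in s.
With the tool pointing down it reaches from about 0.35 to 0.9 m from the base axis. Payload 8.1 kg.
Tool frame: the origin (TCP) lies midway between the tips of the shut fingers; the grasp point (between the pads) lies arm.grip_point_offset behind it (arm.grip_point_offset is the distance from the TCP to the grasp point, in m); y points along the fingers, z is the direction in which the jaws open and shut, and the axes are right-handed (so a half turn about y gives the same grasp; the last joint's range is limited). The gripper opens to 92 mm and grips with 3 to 60 N. Pads are 19 mm wide; open, the fingers measure 130 mm over their backs; the gripper's body (75 mm by 190 mm) begins 47 mm behind the grasp point.
Start: joints at [1.204, 0.434, 0.025, 1.573, -0.012, 1.134, -0.075], TCP at [0.163, -0.603, 0.227] pointing down, gripper open.
Joint ranges: [-2.62, 2.62], [-0.44, 2.09], [-1.27, 1.32], [0.08, 2.57], [-1.32, 4.46], [0.12, 2], [-2.74, 2.74]. Speed limits (rad/s): [2.22, 2.22, 3.01, 3.01, 3.14, 3.14, 3.14].

INTERFACE

Orientations are given as a rotation vector (axis times angle).
In Python, from cell import arm, get_image, camera_info gives the robot as it stands.
- The arm moves only by the tool carry_out, never from a script. Its argument "steps" is one flat list of numbers, 5 for each row, row after row: the opening, from 0 (shut) to 1 (fully open), then the shift along the world's x, y, z in units of 0.1 m (1.0 is 0.1 m), then the turn about the world's z in units of 45 degrees (1.0 is 45 degrees). In form: [hand, dx, dy, dz, spin, hand, dx, dy, dz, spin, ...]. A call has 1 to 12 rows; each row is the pose to reach, as a shift and turn from the pose commanded when the call began; what a row does not reach only later rows make up. A row lasts 1/10 s, in which the tool goes at most 50 mm and 8.59 degrees, less where a joint would pass 70% of its speed; a pose out of reach is approached as far as the arm can. A call with a number of a shift or a turn outside -1 to 1 is refused whole. A call with a gripper value outside its range is refused whole. The fingers move at their own pace and stop on an object; "grip_force" is the grip in N (left out, the last holds). Time passes only in rows, so rows that repeat a pose let the fingers close. It gives the time, the measured TCP pose, the force and the opening at its end, in the units of the state.
- arm.observe(): the state, without advancing time (a new reading comes with each control period).
- get_image(name): name is "scene" or "top" or "wrist"; returns (picture, depth): 480x640x3 uint8, red, green, blue; 480x640 float32, m along the optical axis (not along the pixel's ray), 0 where there is no reading.
- camera_info(name): a dict with "fovy" (degrees; the focal length in pixels is half the picture's height over the tangent of half this angle, whatever the lens; pixels are square), "cx", "cy" (the principal point, pixels), "R" (3x3) and "t" (3): a world point X has camera coordinates R X + t; the wrist camera has in their place "tool_from_camera" (4x4, takes a point from camera to tool coordinates, whose origin is the TCP and whose axes are the tool frame's). Camera axes: x right, y down, z forward; pixel columns grow to the right and rows downward; lengths in m; the calibration is good to about 2 mm. A picture is of the moment at which its call begins: read the wrist's pose just before it. camera_info takes no time and is no camera call.
- arm.sign_off(): hands the job in, once; it reports no verdict.
The state is a dict: "clock": time; "joints": joint angles; "dq": joint speeds; "joint_efforts": joint torques, N m; "position": TCP position; "ee_rot": TCP orientation; "force": force on the tool from outside, world axes, zero at the start; "ft_torque": the same for the moment, N m; "width": opening from 0.0 (shut) to 1.0 (fully open).
Only numpy, scipy, OpenCV 4.12 (cv2) and the standard library are available. Lean on these libraries where they do the work, as an engineer would, in place of code of your own. Each camera call takes 0.05 s, during which the arm holds its last target. There are 200 camera calls.

## Working session

There is one attempt and no reset: what is moved stays moved. The work goes in short steps, Python scripts to look and compute and a tool call to move; the robot and the scene stay as the last step left them, time stands still between calls to the robot, and variables do not carry over. Pictures are saved under pics/ and viewed, about 8 in all and at most 12, crops included, and the job is handed in when it is done.

Besides the shell and the picture viewer there is one more tool, called after "Request:" as name(argument=value, ...), one argument or row to a line, values as JSON. carry_out: Moves the arm, as the interface text tells. Shifts and turns lie within -1 to 1; 1 stands for 0.1 m of shift or 45 degrees of turn. Its arguments: {"type":"object","properties":{"steps":{"type":"array","items":{"type":"number"}},"grip_force":{"type":"number"}},"required":["steps"]}

```bash
mkdir -p pics
cat > h.py <<'E'
import numpy as np, cv2
from cell import arm, get_image, camera_info
def cam(n):
    c=camera_info(n); f=240/np.tan(np.radians(c["fovy"])/2); return c,f
def world(n,uv,d):
    c,f=cam(n); uv=np.atleast_2d(uv); d=np.atleast_1d(d)
    P=np.c_[(uv[:,0]-c["cx"])/f*d,(uv[:,1]-c["cy"])/f*d,d]
    return (P-np.array(c["t"]))@np.array(c["R"])
def cloud(n,dep):
    v,u=np.mgrid[:480,:640]
    return world(n,np.c_[u.ravel(),v.ravel()],dep.ravel()).reshape(480,640,3)
E
python3 - <<'E'
from h import *
print(arm.observe())
for n in("top","scene"):
    p,d=get_image(n); cv2.imwrite(f"pics/{n}.png",p[...,::-1]); np.save(n,d); print(n,camera_info(n))
E
```

```text
{'clock': 0.0, 'joints': array([ 1.20439584,  0.43523185,  0.0249526 ,  1.5741293 , -0.0115875 ,
        1.13397476, -0.07507393]), 'dq': array([ 1.04906418e-03, -1.01794196e-03, -1.65186765e-04, -1.08875180e-03,
       -1.11909808e-04, -7.72771810e-07, -1.40748917e-03]), 'joint_efforts': array([-5.19195055e-04, -6.67844582e+01,  9.85142179e-01, -3.14466512e+01,
       -6.04572985e-02,  4.30284650e-02,  1.69431360e-04]), 'position': array([ 0.16278431, -0.60288729,  0.22592677]), 'ee_rot': array([-0.27640782,  2.08239749, -2.0791264 ]), 'force': array([ 0.35118489, -0.68494812,  0.42608077]), 'ft_torque': array([-0.00921092,  0.02164379,  0.0115127 ]), 'width': 1.0002546115535633}
top {'fovy': 53.51359888300006, 'cx': 321.39634104660104, 'cy': 247.83015835239632, 'R': array([[-0.02124164, -0.99951609, -0.02272399],
       [-0.99426002,  0.02350296, -0.10437734],
       [ 0.10486092,  0.02037641, -0.99427813]]), 't': array([0.07030991, 0.48160151, 0.9096393 ])}
scene {'fovy': 57.558867641123726, 'cx': 315.5449182932761, 'cy': 242.6191075896206, 'R': array([[-0.2755818 ,  0.9612518 ,  0.00704555],
       [ 0.74719337,  0.21881296, -0.62755315],
       [-0.60477826, -0.16767784, -0.77854184]]), 't': array([ 0.10570797, -0.31166468,  1.2117377 ])}
```

View pics/top.png

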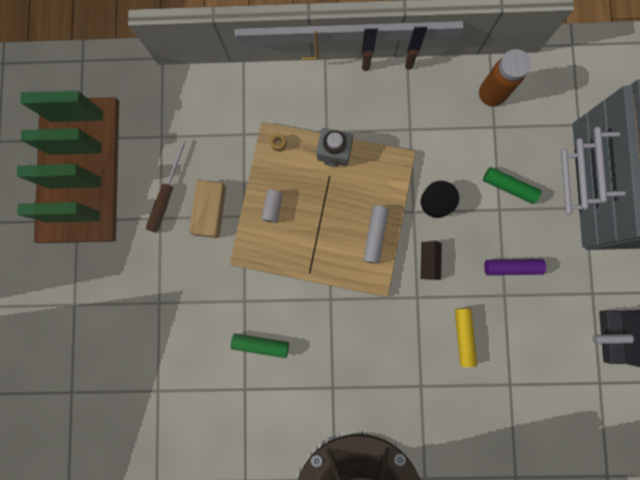

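View pics/scene.png

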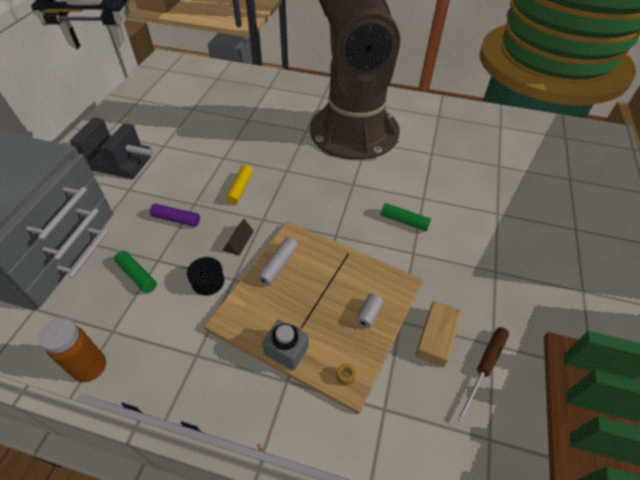

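Top view: the long grey steel roller is at about (376,234) and the short steel one at (271,205). The black line runs from (329,177) to (311,272), and the button is at (335,142). The coloured cylinders are at (512,185) green, (515,267) purple, (466,337) yellow and (260,345) green. They aren't steel and aren't on the board, so (376,234) is the one meant. Next I'll measure and confirm it in a crop.

```bash
cat > meas.py <<'E'
from h import *
def plane(n,uv,z):
    a=world(n,uv,[1.]*len(uv)); c,f=cam(n); o=-np.array(c["R"]).T@np.array(c["t"])
    return o+(a-o)*((z-o[2])/(a-o)[:,2])[:,None]
def roller(n,d,ctr,r=0.09,zlo=.03):
    C=cloud(n,d); m=(np.hypot(C[...,0]-ctr[0],C[...,1]-ctr[1])<r)&(C[...,2]>zlo)&(C[...,2]<.06)&(d>0)
    m=m.astype(np.uint8)
    k,l,st,ce=cv2.connectedComponentsWithStats(m)
    i=1+np.argmax(st[1:,4]); P=C[l==i]
    (c,s,a)=cv2.minAreaRect(P[:,:2].astype(np.float32))
    b=cv2.boxPoints((c,s,a)); e=b[1]-b[0] if np.linalg.norm(b[1]-b[0])>np.linalg.norm(b[2]-b[1]) else b[2]-b[1]
    return np.array(c),s,np.degrees(np.arctan2(e[1],e[0])),np.percentile(P[:,2],98),len(P)
E
python3 - <<'E'
from meas import *
d=np.load("top.npy"); p=cv2.imread("pics/top.png")
C=cloud("top",d)
print("depth pts: long",C[234,376],"short",C[205,271],"btn",C[142,335],"board",C[250,290])
for u,v in((376,234),(271,205)): print(roller("top",d,C[v,u]))
ds=np.load("scene.npy");Cs=cloud("scene",ds)
print("scene",[roller("scene",ds,Cs[v,u]) for u,v in((279,261),(370,311))], Cs[335,285])
# line: dark pixels on board
g=cv2.cvtColor(p,cv2.COLOR_BGR2GRAY)
m=np.zeros_like(g);cv2.fillPoly(m,[np.array([[318,174],[338,174],[320,276],[302,276]])],1)
v,u=np.nonzero((g<75)&(m>0)); W=plane("top",np.c_[u,v].astype(float),.018)
vx,vy,x0,y0=cv2.fitLine(W[:,:2].astype(np.float32),cv2.DIST_HUBER,0,.01,.01).ravel()
t=(W[:,:2]-[x0,y0])@[vx,vy]; s=np.sign(vx)
e=[np.array([x0,y0])+np.array([vx,vy])*q for q in(t.min(),t.max())]; print("line",len(u),e,np.degrees(np.arctan2(vy*s,vx*s)))
# button circle: high points
b=(C[...,2]>.08)&(C[...,2]<.1)&(np.hypot(C[...,0]-C[142,335,0],C[...,1]-C[142,335,1])<.03)
print("btn mean",C[b].mean(0),b.sum())
cv2.imwrite("pics/crop.png",cv2.resize(p[110:310,220:450],None,fx=3,fy=3,interpolation=cv2.INTER_CUBIC))
E
```

```text
depth pts: long [ 0.50447578 -0.04602049  0.05161468] short [0.56594507 0.15467563 0.05164322] btn [0.67465376 0.02847583 0.09090869] board [0.48074332 0.12179235 0.02095789]
(array([ 0.50683415, -0.04682901]), (0.031534336507320404, 0.11053549498319626), np.float32(-11.767625), np.float64(0.05227753230317901), 930)
(array([0.56768227, 0.15508109]), (0.0313568189740181, 0.06040163338184357), np.float32(-11.68755), np.float64(0.052276872255676315), 506)
scene [(array([ 0.50843829, -0.04345801]), (0.031045425683259964, 0.11084242165088654), np.float32(-12.798888), np.float64(0.051316075226406146), 794), (array([0.5695256 , 0.15635978]), (0.031263481825590134, 0.06251227110624313), np.float32(-11.071819), np.float64(0.05117354297856735), 553)] [0.68627142 0.03363673 0.08903564]
line 139 [array([0.43643512, 0.08467689]), array([0.62691663, 0.04141764])] -12.795113
btn mean [0.67898148 0.02936154 0.0863136 ] 351
```

View pics/crop.png

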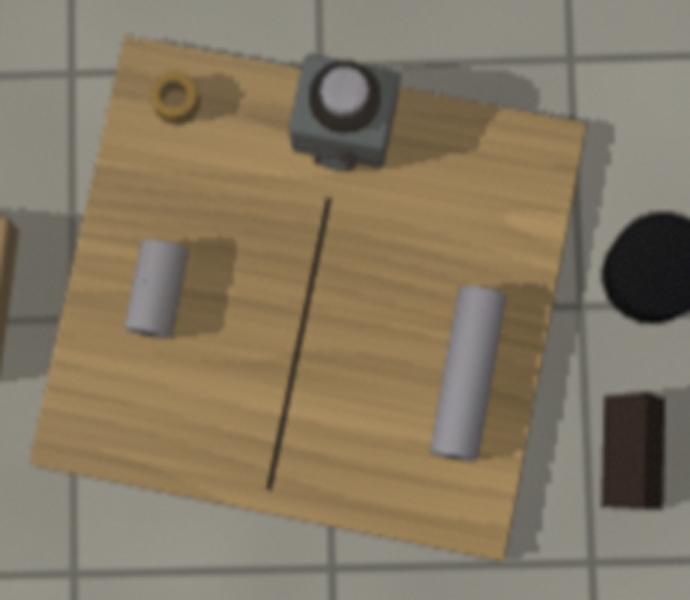

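The crop confirms it: the long steel roller is on the right of the board, the short one on the left, with the line between them. Across the line the roller sits about 113 mm off, at x ≈ -10 mm. Before moving, I'll check how the jaws are oriented.

Run:
```python
from h import *
from scipy.spatial.transform import Rotation as R
s=arm.observe(); M=R.from_rotvec(s["ee_rot"]).as_matrix(); print(M.round(3), arm.grip_point_offset)
print("z heading",np.degrees(np.arctan2(M[1,2],M[0,2])),"want",90-12.8)
```

```text
[[-0.965 -0.     0.261]
 [-0.261  0.001 -0.965]
 [ 0.    -1.    -0.001]] 0.0188
z heading -74.88768954978399 want 77.2
```

Request:
carry_out(
  steps=[0, 0.3, 0.5, 0, 0, 0, 0.6, 1, 0, 0, 0, 0.6, 1, 0, 0],
  grip_force=20,
)

```text
clock: 0.4
position: [0.2261, -0.4989, 0.2264]
ee_rot: [-0.279, 2.08, -2.074]
force: [0.5, 0.4, 0.7]
width: 0.788
```

Request:
carry_out(
  steps=[0, 0.35, 0.5, 0, -0.15, 0, 0.7, 1, 0, -0.3, 0, 0.7, 1, 0, -0.45, 0, 0.7, 1, 0, -0.62],
)

```text
clock: 0.8
position: [0.2955, -0.4, 0.2267]
ee_rot: [-0.235, -2.106, 2.103]
force: [0.3, -0.5, -0.1]
width: 0.441
```

Request:
carry_out(
  steps=[0, 0.35, 0.5, 0, 0, 0, 0.7, 1, 0, 0, 0, 0.7, 1, 0, 0],
)

```text
clock: 1.1
position: [0.3652, -0.2996, 0.2267]
ee_rot: [-0.232, -2.107, 2.105]
force: [0.4, -0.5, 0.7]
width: 0.178
```

Request:
carry_out(
  steps=[0, 0.35, 0.5, 0, 0, 0, 0.7, 1, 0, 0, 0, 0.7, 1, 0, 0],
)

```text
clock: 1.4
position: [0.4352, -0.1992, 0.2268]
ee_rot: [-0.232, -2.108, 2.105]
force: [0.2, 0.5, 0.7]
width: 0.005
```

Request:
carry_out(
  steps=[0, 0.35, 0.5, -0.3, 0, 0, 0.7, 1, -0.6, 0, 0, 0.7, 1, -0.6, 0, 0, 0.7, 1, -0.6, 0, 0, 0.7, 1, -0.6, 0],
)

```text
clock: 1.9
position: [0.5027, -0.1031, 0.1661]
ee_rot: [-0.232, -2.103, 2.104]
force: [-0.3, -0.5, 0.7]
width: 0.005
```

Run:
```python
from h import *
from scipy.spatial.transform import Rotation as R
s=arm.observe(); M=R.from_rotvec(s["ee_rot"]).as_matrix(); print(s["position"],s["force"],s["width"],"z heading",np.degrees(np.arctan2(M[1,2],M[0,2])))
p,d=get_image("wrist"); cv2.imwrite("pics/w1.png",p[...,::-1]); np.save("w1",d); print(camera_info("wrist"))
```

```text
[ 0.50268155 -0.10311869  0.16613264] [-0.3183734  -0.51414401  0.69728099] 0.005173784640365346 z heading -102.69791372949827
{'fovy': 61.841434845209676, 'cx': 319.92140556148576, 'cy': 232.61387354618455, 'tool_from_camera': array([[-3.09032394e-04,  9.63009086e-01,  2.69468747e-01,
        -7.10830256e-02],
       [ 9.05323813e-04, -2.69468380e-01,  9.63008812e-01,
        -1.56955915e-01],
       [ 9.99999542e-01,  5.41557392e-04, -7.88560599e-04,
        -1.72279162e-03],
       [ 0.00000000e+00,  0.00000000e+00,  0.00000000e+00,
         1.00000000e+00]])}
```

View pics/w1.png

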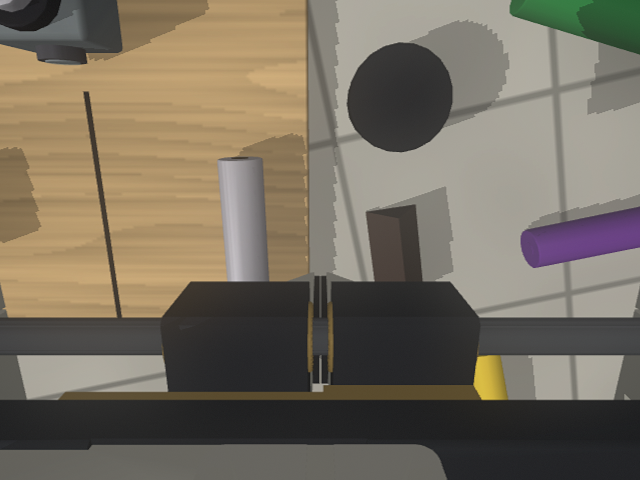

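The wrist view shows the shut tips as thin blades near (320,280), the roller to their left at (243,220) and the line at (100,200). I'll get the tip width and a closer roller/line fix from this depth image.

```bash
cat >> meas.py <<'E'
from scipy.spatial.transform import Rotation as R
def wcloud(d,s):
    c,f=cam("wrist"); v,u=np.mgrid[:480,:640]; T=c["tool_from_camera"]
    P=np.stack([(u-c["cx"])/f*d,(v-c["cy"])/f*d,d],-1); T_=P@T[:3,:3].T+T[:3,3]
    return T_, T_@R.from_rotvec(s["ee_rot"]).as_matrix().T+s["position"]
E
python3 - <<'E'
from meas import *
s=arm.observe(); d=np.load("w1.npy"); T,W=wcloud(d,s)
for v in(274,277,280):
    print(v,[(u,T[v,u].round(4).tolist()) for u in range(304,340,4)])
print("roller pt",W[200,243], "board",W[150,180])
p=cv2.imread("pics/w1.png").mean(2)
L=[]
for v in range(100,315,10):
    u=84+np.argmin(p[v,84:125]); L.append(W[v,u])
L=np.array(L); vx,vy,x0,y0=cv2.fitLine(L[:,:2].astype(np.float32),cv2.DIST_HUBER,0,.01,.01).ravel()
print("wrist line",np.degrees(np.arctan2(vy,vx)) , "y at x=.5414:",y0+(.5414-x0)*vy/vx, "top gave .0608")
E
```

```text
274 [(304, [0.0498, 0.1495, -0.015]), (308, [-0.0098, -0.0017, -0.0068]), (312, [-0.0098, -0.0015, -0.0051]), (316, [0.0572, 0.1681, -0.0054]), (320, [0.0572, 0.1683, -0.0019]), (324, [0.0567, 0.1669, 0.0015]), (328, [-0.0097, -0.0014, 0.0015]), (332, [-0.0097, -0.0014, 0.0032]), (336, [0.0566, 0.1666, 0.0119])]
277 [(304, [-0.0099, -0.0052, -0.0083]), (308, [-0.0096, -0.0045, -0.0067]), (312, [-0.0096, -0.0045, -0.0051]), (316, [-0.0084, -0.0014, -0.0035]), (320, [0.0595, 0.1671, -0.0019]), (324, [-0.0078, -0.0, -0.0001]), (328, [-0.0096, -0.0044, 0.0015]), (332, [-0.0096, -0.0044, 0.0031]), (336, [-0.01, -0.0055, 0.0047])]
280 [(304, [-0.0096, -0.0076, -0.0082]), (308, [-0.0096, -0.0076, -0.0066]), (312, [-0.0101, -0.0088, -0.005]), (316, [-0.0083, -0.0044, -0.0034]), (320, [0.0619, 0.166, -0.0019]), (324, [-0.0084, -0.0047, -0.0002]), (328, [-0.0093, -0.0069, 0.0014]), (332, [-0.0095, -0.0075, 0.003]), (336, [-0.0095, -0.0075, 0.0046])]
roller pt [ 0.53208022 -0.05409679  0.04883382] board [ 0.57464119 -0.01079192  0.01671667]
wrist line -12.824699 y at x=.5414: 0.06286824 top gave .0608
```

The tip is about 13 mm in the jaw direction and 19 mm across the pads. I'll turn the hand 90° so the 19 mm side runs along the push, then walk the roller over with short strokes on its top. The roller moves half as far as the finger.

Request:
carry_out(
  steps=[0, 0.01, 0.25, 0, 0.19, 0, 0.03, 0.51, 0, 0.38, 0, 0.03, 0.51, 0, 0.57, 0, 0.03, 0.51, 0, 0.76, 0, 0.03, 0.51, 0, 0.95, 0, 0.03, 0.51, 0, 1, 0, 0.03, 0.51, 0, 1],
)

```text
clock: 2.65
position: [0.5057, -0.0544, 0.1673]
ee_rot: [-0.547, 1.903, -1.905]
force: [0.1, -0.5, 0.8]
width: 0.005
```

Request:
carry_out(
  steps=[0, 0, 0, 0, 0.19, 0, 0, 0, -0.2, 0.38, 0, 0, 0, -0.4, 0.57, 0, 0, 0, -0.6, 0.76, 0, 0, 0, -0.8, 0.95, 0, 0, 0, -1, 1, 0, 0, 0, -1, 1, 0, 0, 0, -1, 1],
)

```text
clock: 3.45
position: [0.5059, -0.0532, 0.0672]
ee_rot: [-1.094, 1.374, -1.375]
force: [1.0, 0.5, 1.6]
width: 0.007
```

Request:
carry_out(
  steps=[0, 0, 0, -0.1, 0, 0, 0, 0, -0.1, 0, 0, 0, 0, -0.1, 0],
)

```text
clock: 3.75
position: [0.506, -0.0525, 0.057]
ee_rot: [-1.095, 1.372, -1.372]
force: [0.5, 0.4, -0.3]
width: 0.005
```

Run:
```python
from meas import *
s=arm.observe(); M=R.from_rotvec(s["ee_rot"]).as_matrix(); print(s["position"],s["force"],"z heading",np.degrees(np.arctan2(M[1,2],M[0,2])),s["joints"][6])
p,d=get_image("wrist"); cv2.imwrite("pics/w2.png",p[...,::-1]); np.save("w2",d)
```

```text
[ 0.50603479 -0.05245903  0.05702285] [ 0.51762768  0.38014383 -0.32560844] z heading -12.819648020544909 -0.5920577917588157
```

View pics/w2.png

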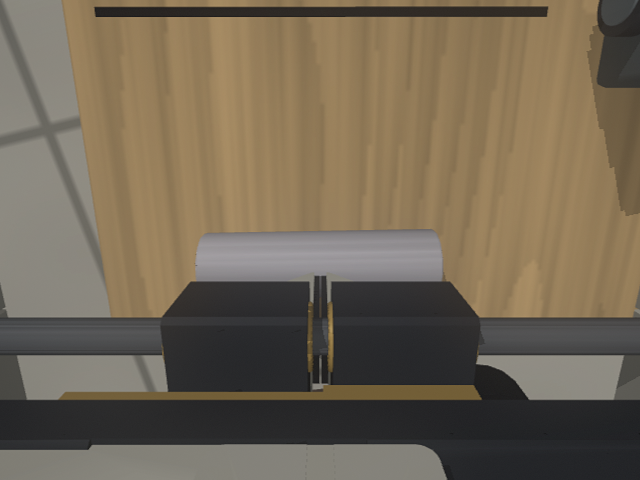

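The wrist now looks across the board, with the line at row 12 and the roller's front edge at row 232, parallel to it and centred under the tip. Now I'll lower until there's contact.

Request:
carry_out(
  steps=[0, 0, 0, -0.04, 0, 0, 0, 0, -0.06, 0, 0, 0, 0, -0.07, 0, 0, 0, 0, -0.07, 0],
)

```text
clock: 4.2
position: [0.506, -0.0522, 0.0501]
ee_rot: [-1.095, 1.371, -1.372]
force: [-0.9, -0.0, 6.8]
width: 0.003
```

```bash
cat >> meas.py <<'E'
N=np.array([.2215,.975]); U=np.array([.975,-.2215])
def fix(pre=None):
    """wrist view with hand at heading -12.8: roller axis & line in n coordinate relative to TCP"""
    s=arm.observe(); p,d=get_image("wrist"); T,W=wcloud(d,s)
    if pre: cv2.imwrite(pre,p[...,::-1])
    n=(W[...,:2]-s["position"][:2])@N; u=(W[...,:2]-s["position"][:2])@U
    brd=(d>0)&(W[...,2]<.022)&(W[...,2]>.01)
    zb=np.median(W[...,2][brd])
    # roller: points on cylinder r=16 above board; solve axis n0(u)=a+b*u
    m=(d>0)&(W[...,2]>zb+.006)&(W[...,2]<zb+.036)&(np.abs(u)<.07)&(T[...,1]>.0)&(n>-.03)&(n<.09)
    k,l,st,_=cv2.connectedComponentsWithStats(m.astype(np.uint8)); m=l==1+np.argmax(st[1:,4])
    from scipy.optimize import least_squares
    f=lambda q:np.hypot(n[m]-q[0]-q[1]*u[m],W[...,2][m]-q[2])-.016
    r=least_squares(f,[n[m].min()-.005,0,zb+.016],loss="soft_l1",f_scale=.0005)
    g=p.mean(2); dark=brd&(g<70)&(n>-.01)
    k,l,st,_=cv2.connectedComponentsWithStats(dark.astype(np.uint8)); 
    L=None
    if k>1:
        # longest thin component
        i=1+np.argmax(st[1:,2]); q=l==i
        L=(np.polyfit(u[q],n[q],1),q.sum(),st[i][:4].tolist())
    return dict(pos=s["position"].round(4),force=s["force"].round(1),zb=zb,axis=r.x.round(4),npts=int(m.sum()),rms=float(np.sqrt(np.mean(f(r.x)**2))),ulim=(np.percentile(u[m],[.5,99.5])).round(4),line=L)
E
python3 -c "
from meas import *
print(fix())"
```

```text
{'pos': array([ 0.506 , -0.0522,  0.0501]), 'force': array([-0.9, -0. ,  6.8]), 'zb': np.float64(0.01693248563570538), 'axis': array([0.0287, 0.0118, 0.0545]), 'npts': 11321, 'rms': 0.0027931582607679866, 'ulim': array([-0.056,  0.052]), 'line': (array([0.00078206, 0.12050921]), np.int64(4926), [86, 3, 471, 11])}
```

Contact at 6.8 N. First stroke: 24 mm of finger travel, then lift and check.

Request:
carry_out(
  steps=[0, 0.009, 0.039, 0, 0, 0, 0.018, 0.078, 0, 0, 0, 0.027, 0.117, 0, 0, 0, 0.036, 0.156, 0, 0, 0, 0.045, 0.195, 0, 0, 0, 0.053, 0.234, 0, 0, 0, 0.053, 0.234, 0, 0, 0, 0.053, 0.234, 0, 0],
)

```text
clock: 5.05
position: [0.511, -0.0285, 0.05]
ee_rot: [-1.096, 1.372, -1.371]
force: [-3.1, 0.8, 8.6]
width: 0.007
```

Request:
carry_out(
  steps=[0, 0, 0, 0.04, 0, 0, 0, 0, 0.1, 0, 0, 0, 0, 0.1, 0],
)

```text
clock: 5.35
position: [0.5119, -0.029, 0.0605]
ee_rot: [-1.094, 1.371, -1.372]
force: [0.2, -0.5, 0.4]
width: 0.007
```

```bash
sed -i 's/f=lambda q:.*/zc=zb+.016; f=lambda q:np.hypot(n[m]-q[0]-q[1]*u[m],W[...,2][m]-zc)-.016/; s/r=least_squares(f,.*/r=least_squares(f,[np.percentile(n[m],99)-.015,0],loss="soft_l1",f_scale=.0005)/' meas.py
python3 -c "
from meas import *
print(fix('pics/w3.png'))"
```

```text
{'pos': array([ 0.5119, -0.029 ,  0.0605]), 'force': array([ 0.2, -0.5,  0.4]), 'zb': np.float64(0.016952616092819665), 'axis': array([-0.004 ,  0.0178]), 'npts': 6280, 'rms': 0.0005287724241696603, 'ulim': array([-0.057,  0.051]), 'line': (array([0.00051028, 0.09661836]), np.int64(3835), [106, 67, 429, 9])}
```

The stroke worked as expected: the roller moved about 12 mm and is now 100.6 mm from the line. Each full cycle is back, down, a 30 mm stroke, then up, and should move it 15 mm.

Request:
carry_out(
  steps=[0, -0.025, -0.112, 0, 0, 0, -0.025, -0.112, 0, 0, 0, -0.025, -0.112, -0.09, 0, 0, -0.025, -0.112, -0.1, 0, 0, -0.012, -0.053, -0.1, 0, 0, 0.001, 0.005, -0.1, 0, 0, 0.015, 0.064, -0.1, 0, 0, 0.028, 0.122, -0.1, 0, 0, 0.041, 0.18, -0.1, 0, 0, 0.041, 0.18, -0.1, 0, 0, 0.041, 0.18, -0.1, 0, 0, 0.041, 0.18, 0, 0],
)

```text
clock: 6.6
position: [0.5146, -0.0107, 0.0588]
ee_rot: [-1.097, 1.373, -1.37]
force: [0.2, -0.6, 0.2]
width: 0.006
```

```bash
python3 -c "
from meas import *
print(fix())"
```

```text
{'pos': array([ 0.5146, -0.0107,  0.0588]), 'force': array([ 0.2, -0.6,  0.2]), 'zb': np.float64(0.016951785978904718), 'axis': array([-0.0067,  0.0177]), 'npts': 4887, 'rms': 0.0004718897086626122, 'ulim': array([-0.0557,  0.0521]), 'line': (array([0.00021382, 0.07811268]), np.int64(3512), [113, 108, 422, 9])}
```

It's now 84.8 mm away and the slope is steady. Two more cycles.

Request:
carry_out(
  steps=[0, -0.032, -0.141, 0, 0, 0, -0.032, -0.141, 0, 0, 0, -0.032, -0.141, -0.09, 0, 0, -0.032, -0.141, -0.1, 0, 0, -0.019, -0.082, -0.1, 0, 0, -0.005, -0.022, -0.1, 0, 0, 0.008, 0.037, -0.1, 0, 0, 0.022, 0.097, -0.1, 0, 0, 0.035, 0.156, -0.1, 0, 0, 0.035, 0.156, -0.1, 0, 0, 0.035, 0.156, -0.1, 0, 0, 0.035, 0.156, 0, 0],
)

```text
clock: 7.85
position: [0.518, 0.0049, 0.0586]
ee_rot: [-1.097, 1.373, -1.37]
force: [0.4, 0.3, 0.0]
width: 0.005
```

Request:
carry_out(
  steps=[0, -0.032, -0.141, 0, 0, 0, -0.032, -0.141, 0, 0, 0, -0.032, -0.141, -0.09, 0, 0, -0.032, -0.141, -0.1, 0, 0, -0.019, -0.082, -0.1, 0, 0, -0.005, -0.022, -0.1, 0, 0, 0.008, 0.037, -0.1, 0, 0, 0.022, 0.097, -0.1, 0, 0, 0.035, 0.156, -0.1, 0, 0, 0.035, 0.156, -0.1, 0, 0, 0.035, 0.156, -0.1, 0, 0, 0.035, 0.156, 0, 0],
)

```text
clock: 9.05
position: [0.5215, 0.0205, 0.0586]
ee_rot: [-1.097, 1.373, -1.37]
force: [-0.7, 1.0, -1.1]
width: 0.002
```

```bash
python3 -c "
from meas import *
print(fix())"
```

```text
{'pos': array([0.5215, 0.0205, 0.0586]), 'force': array([-0.7,  1. , -1.1]), 'zb': np.float64(0.016944175743389182), 'axis': array([-0.0062,  0.0181]), 'npts': 5195, 'rms': 0.0004894459974673303, 'ulim': array([-0.0562,  0.0517]), 'line': (array([0.00132366, 0.04622077]), np.int64(3210), [122, 176, 404, 8])}
```

52.4 mm to go. Two more cycles.

Request:
carry_out(
  steps=[0, -0.032, -0.141, 0, 0, 0, -0.032, -0.141, 0, 0, 0, -0.032, -0.141, -0.09, 0, 0, -0.032, -0.141, -0.1, 0, 0, -0.019, -0.082, -0.1, 0, 0, -0.005, -0.022, -0.1, 0, 0, 0.008, 0.037, -0.1, 0, 0, 0.022, 0.097, -0.1, 0, 0, 0.035, 0.156, -0.1, 0, 0, 0.035, 0.156, -0.1, 0, 0, 0.035, 0.156, -0.1, 0, 0, 0.035, 0.156, 0, 0],
)

```text
clock: 10.3
position: [0.525, 0.0361, 0.0586]
ee_rot: [-1.097, 1.373, -1.371]
force: [-0.9, 0.4, 0.1]
width: 0.004
```

Request:
carry_out(
  steps=[0, -0.032, -0.141, 0, 0, 0, -0.032, -0.141, 0, 0, 0, -0.032, -0.141, -0.09, 0, 0, -0.032, -0.141, -0.1, 0, 0, -0.019, -0.082, -0.1, 0, 0, -0.005, -0.022, -0.1, 0, 0, 0.008, 0.037, -0.1, 0, 0, 0.022, 0.097, -0.1, 0, 0, 0.035, 0.156, -0.1, 0, 0, 0.035, 0.156, -0.1, 0, 0, 0.035, 0.156, -0.1, 0, 0, 0.035, 0.156, 0, 0],
)

```text
clock: 11.5
position: [0.5285, 0.0516, 0.0586]
ee_rot: [-1.097, 1.373, -1.371]
force: [0.0, -0.2, -0.2]
width: 0.005
```

```bash
python3 -c "
from meas import *
print(fix('pics/w4.png'))"
```

```text
{'pos': array([0.5285, 0.0516, 0.0586]), 'force': array([ 0. , -0.2, -0.2]), 'zb': np.float64(0.016951565380789617), 'axis': array([-0.0056,  0.0178]), 'npts': 5406, 'rms': 0.0004892877805028604, 'ulim': array([-0.0566,  0.0512]), 'line': (array([0.00156658, 0.01439073]), np.int64(2694), [130, 238, 387, 7])}
```

20.0 mm to go. Next is a shorter stroke for about 10 mm.

Request:
carry_out(
  steps=[0, -0.025, -0.112, 0, 0, 0, -0.025, -0.112, 0, 0, 0, -0.025, -0.112, -0.09, 0, 0, -0.025, -0.112, -0.1, 0, 0, -0.016, -0.073, -0.1, 0, 0, -0.007, -0.034, -0.1, 0, 0, 0.002, 0.005, -0.1, 0, 0, 0.01, 0.044, -0.1, 0, 0, 0.019, 0.083, -0.1, 0, 0, 0.019, 0.083, -0.1, 0, 0, 0.019, 0.083, -0.1, 0, 0, 0.019, 0.083, 0, 0],
)

```text
clock: 12.75
position: [0.5305, 0.0598, 0.0586]
ee_rot: [-1.097, 1.373, -1.371]
force: [0.0, 0.4, 0.3]
width: 0.004
```

```bash
python3 -c "
from meas import *
print(fix())
p,d=get_image('top'); cv2.imwrite('pics/t2.png',p[...,::-1]); np.save('t2',d)
C=cloud('top',d); s=arm.observe()
"
```

```text
{'pos': array([0.5305, 0.0598, 0.0586]), 'force': array([0. , 0.4, 0.3]), 'zb': np.float64(0.016933437915391925), 'axis': array([-0.0033,  0.0178]), 'npts': 6522, 'rms': 0.0005133044469325858, 'ulim': array([-0.057,  0.051]), 'line': (array([0.01622269, 0.00744394]), np.int64(516), [132, 253, 92, 7])}
```

The line is now partly hidden by the roller. Using the line's last clear fix, 9.3 mm remain, so the final stroke is about 17.4 mm of finger travel.

Request:
carry_out(
  steps=[0, -0.021, -0.093, 0, 0, 0, -0.021, -0.093, 0, 0, 0, -0.021, -0.093, -0.09, 0, 0, -0.021, -0.093, -0.1, 0, 0, -0.013, -0.059, -0.1, 0, 0, -0.006, -0.025, -0.1, 0, 0, 0.002, 0.009, -0.1, 0, 0, 0.01, 0.043, -0.1, 0, 0, 0.0175, 0.077, -0.1, 0, 0, 0.0175, 0.077, -0.1, 0, 0, 0.0175, 0.077, -0.1, 0, 0, 0.0175, 0.077, 0, 0],
)

```text
clock: 14.05
position: [0.5322, 0.0675, 0.0587]
ee_rot: [-1.097, 1.373, -1.371]
force: [-0.3, 0.3, 0.4]
width: 0.002
```

Request:
carry_out(
  steps=[0, 0, 0, 0.4, 0, 0, -0.05, -0.2, 0.8, 0, 0, -0.1, -0.4, 0.8, 0, 0, -0.1, -0.4, 0.8, 0, 0, -0.1, -0.4, 0.8, 0],
)

```text
clock: 14.55
position: [0.5227, 0.027, 0.1395]
ee_rot: [-1.095, 1.373, -1.373]
force: [-0.0, -0.4, -0.6]
width: 0.002
```

```bash
python3 -c "
from meas import *
print(fix('pics/w5.png'))"
```

```text
{'pos': array([0.5227, 0.027 , 0.1395]), 'force': array([-0. , -0.4, -0.6]), 'zb': np.float64(0.01691656182762169), 'axis': array([0.0402, 0.0185]), 'npts': 8564, 'rms': 0.0006259049044709371, 'ulim': array([-0.0569,  0.0512]), 'line': (array([-0.00064871,  0.04003295]), np.int64(294), [407, 170, 60, 5])}
```

View pics/w5.png

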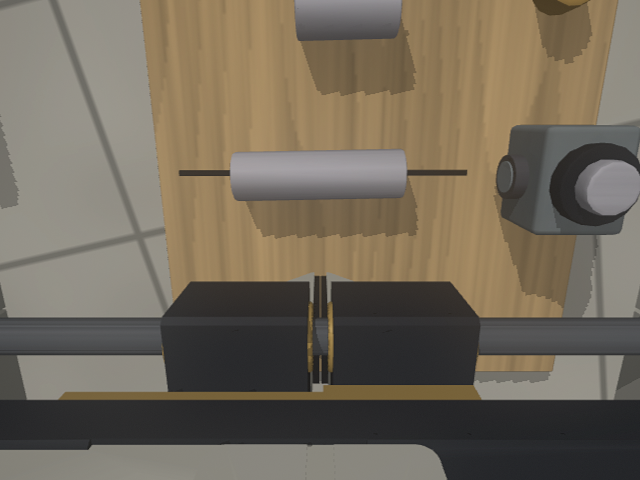

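The roller lies on the line: its axis and the line read 40.2 and 40.0 mm from the TCP, the yaw difference is about 0.02 rad, and it sits about -12 mm along. The gauge button is at about (608,187). I'll move over it.

Request:
carry_out(
  steps=[0, 0.4, 0, 0, 0, 0, 0.8, 0, 0, 0, 0, 0.8, 0, 0, 0],
)

```text
clock: 14.9
position: [0.6071, 0.0285, 0.1387]
ee_rot: [-1.093, 1.372, -1.371]
force: [-0.3, 0.2, -0.2]
width: 0.003
```

Request:
carry_out(
  steps=[0, 0.4, 0.03, 0, 0, 0, 0.77, 0.03, 0, 0, 0, 0.77, 0.03, -0.3, 0, 0, 0.77, 0.03, -0.4, 0, 0, 0.77, 0.03, -0.4, 0],
)

```text
clock: 15.4
position: [0.6774, 0.0311, 0.097]
ee_rot: [-1.101, 1.375, -1.369]
force: [-0.0, -1.2, 0.7]
width: 0.005
```

Request:
carry_out(
  steps=[0, 0, 0, -0.06, 0, 0, 0, 0, -0.12, 0, 0, 0, 0, -0.15, 0, 0, 0, 0, -0.18, 0, 0, 0, 0, -0.18, 0, 0, 0, 0, -0.18, 0],
)

```text
clock: 16.0
position: [0.6803, 0.0309, 0.0842]
ee_rot: [-1.094, 1.37, -1.372]
force: [-6.0, 0.7, 14.7]
width: 0.002
```

Request:
carry_out(
  steps=[0, 0, 0, 0, 0, 0, 0, 0, 0, 0],
)

```text
clock: 16.2
position: [0.6803, 0.0308, 0.0842]
ee_rot: [-1.094, 1.371, -1.372]
force: [-6.1, 0.0, 15.8]
width: 0.006
```

```bash
python3 -c "
from meas import *
s=arm.observe(); print(s['position'],s['force'])
p,d=get_image('top'); cv2.imwrite('pics/t3.png',cv2.resize(p[100:220,250:410,::-1],None,fx=4,fy=4,interpolation=cv2.INTER_CUBIC))
p,d=get_image('scene'); cv2.imwrite('pics/s3.png',cv2.resize(p[230:400,200:430,::-1],None,fx=3.3,fy=3.3,interpolation=cv2.INTER_CUBIC))"
```

```text
[0.68025131 0.0308424  0.08417092] [-6.10598305  0.03375796 15.76013738]
```

View pics/s3.png

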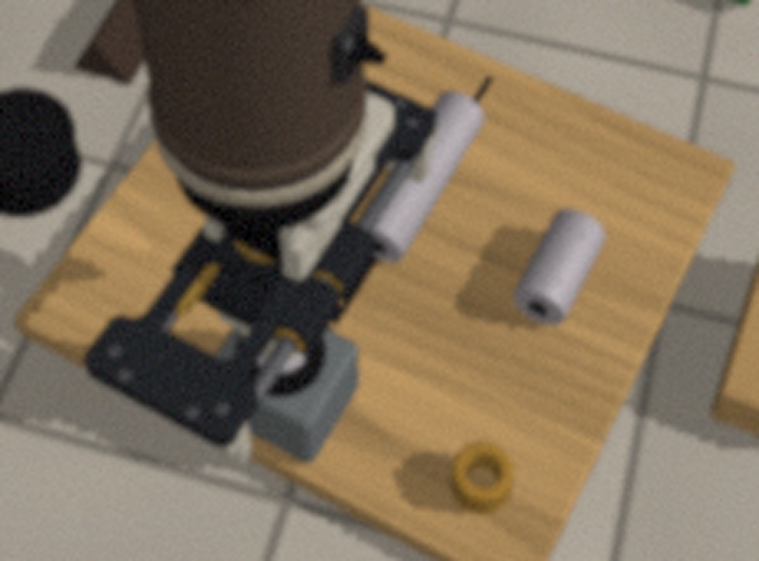

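```bash
python3 -c "
from meas import *
C=cloud('top',np.load('top.npy'))
print((C[126:168:3,312:360:4,2]*1000).round().astype(int))
c=C[(C[...,2]>.0895)&(np.hypot(C[...,0]-.679,C[...,1]-.03)<.04)]; print(len(c),c.mean(0),c.min(0),c.max(0))
C=cloud('scene',np.load('scene.npy'))
c=C[(C[...,2]>.0875)&(np.hypot(C[...,0]-.679,C[...,1]-.03)<.04)]; print(len(c),c.mean(0),c.min(0),c.max(0))
"
```

```text
[[ -2  -2   2  -2  -2   2   3   2   2  -1   0  -2]
 [  1   2   4  66  68  68   0  -1   1  -1   0   0]
 [ 19  18  66  71  85  81  90  82  65  66   3   1]
 [ 17  19  69  70  80  92  91  90  78  70  68  -2]
 [ 19  19  68  78  90  92  91  89  82  69  69   2]
 [ 20  21 956  84  90  87  91  90  81  70  56  19]
 [ 19  20  68  83  85  91  91  88  79  69  20  19]
 [ 19  20  69  75  79  84  86  81  83  71  19  19]
 [ 18  20  66  68  79  80  79  79  68  71  19  20]
 [ 14  20  67  67  66  74  71  68  64  68  20  19]
 [ 20  17  56  57  62  68  71  68  69  71  19  17]
 [ 15  18  33  38  52  56  52  60  66  62  19  21]
 [ 20  22  21 956  53  53  49  39  44  35  20  18]
 [ 18  19  17  21  34  38  42  16  23  20  21  19]]
124 [0.68054395 0.02916511 0.09094887] [0.66520614 0.01520228 0.08951324] [0.69425712 0.04339847 0.09446723]
216 [0.68248217 0.03089699 0.08994725] [0.66743641 0.01672594 0.08758833] [0.6967965  0.04510096 0.09371348]
```

The tip is centred on the button at (0.6805, 0.030). I'll press further to see whether it still moves.

Request:
carry_out(
  steps=[0, 0, 0, -0.015, 0, 0, 0, 0, -0.03, 0, 0, 0, 0, -0.03, 0, 0, 0, 0, -0.03, 0],
)

```text
clock: 16.7
position: [0.6804, 0.0309, 0.0837]
ee_rot: [-1.093, 1.369, -1.373]
force: [-13.7, -2.6, 35.1]
width: 0.009
```

It's a hard stop at about 0.084. Now I'll lift in small steps and watch the force. A spring following the tip would show whether the button had bottomed.

Request:
carry_out(
  steps=[0, 0, 0, 0.055, 0, 0, 0, 0, 0.055, 0, 0, 0, 0, 0.055, 0],
)

```text
clock: 17.0
position: [0.6805, 0.0308, 0.0851]
ee_rot: [-1.094, 1.371, -1.372]
force: [1.3, 1.1, 3.4]
width: 0.005
```

Request:
carry_out(
  steps=[0, 0, 0, 0.015, 0, 0, 0, 0, 0.015, 0, 0, 0, 0, 0.015, 0],
)

```text
clock: 17.3
position: [0.6803, 0.0306, 0.0857]
ee_rot: [-1.094, 1.371, -1.372]
force: [1.4, 1.1, 2.9]
width: 0.004
```

Request:
carry_out(
  steps=[0, 0, 0, 0.015, 0, 0, 0, 0, 0.015, 0, 0, 0, 0, 0.015, 0],
)

```text
clock: 17.6
position: [0.68, 0.0303, 0.0871]
ee_rot: [-1.095, 1.372, -1.372]
force: [1.1, 1.0, 2.4]
width: 0.005
```

Request:
carry_out(
  steps=[0, 0, 0, 0.02, 0, 0, 0, 0, 0.02, 0, 0, 0, 0, 0.02, 0],
)

```text
clock: 17.9
position: [0.6797, 0.0301, 0.0891]
ee_rot: [-1.096, 1.372, -1.372]
force: [0.5, 0.2, 2.1]
width: 0.004
```

Request:
carry_out(
  steps=[0, 0, 0, 0.02, 0, 0, 0, 0, 0.02, 0, 0, 0, 0, 0.02, 0],
)

```text
clock: 18.2
position: [0.6797, 0.03, 0.091]
ee_rot: [-1.096, 1.372, -1.372]
force: [-0.3, 0.1, -0.2]
width: 0.007
```

The force fell smoothly from 3.4 N to 0 between 0.084 and 0.090. So the button had travelled its full 6 mm, bottomed out, and sprang back. I'll retreat and do a last check.

Request:
carry_out(
  steps=[0, 0, 0, 0.4, 0, 0, -0.3, 0, 0.6, 0, 0, -0.7, -0.3, 0.6, 0, 0, -1, -0.4, 0.6, 0, 0, -1, -0.4, 0.6, 0, 0, -1, -0.4, 0.6, 0, 0, -1, -0.4, 0.6, 0],
)

```text
clock: 18.9
position: [0.5808, -0.0091, 0.1514]
ee_rot: [-1.094, 1.371, -1.371]
force: [0.6, 0.2, 0.3]
width: 0.003
```

```bash
python3 -c "
from meas import *
print(fix('pics/w6.png'))
p,d=get_image('top'); C=cloud('top',d)
print('short',roller('top',d,(.5677,.1551),r=.06)[:3],'was .56768,.15508')"
```

```text
{'pos': array([ 0.5808, -0.0091,  0.1514]), 'force': array([0.6, 0.2, 0.3]), 'zb': np.float64(0.016947422380676702), 'axis': array([0.0638, 0.019 ]), 'npts': 4448, 'rms': 0.0011336317134377335, 'ulim': array([-0.0696, -0.0124]), 'line': (array([-0.01118349,  0.06220181]), np.int64(346), [304, 131, 68, 11])}
short (array([0.56771666, 0.15504223]), (0.031529445201158524, 0.06081150844693184), np.float32(-10.836351)) was .56768,.15508
```

View pics/w6.png

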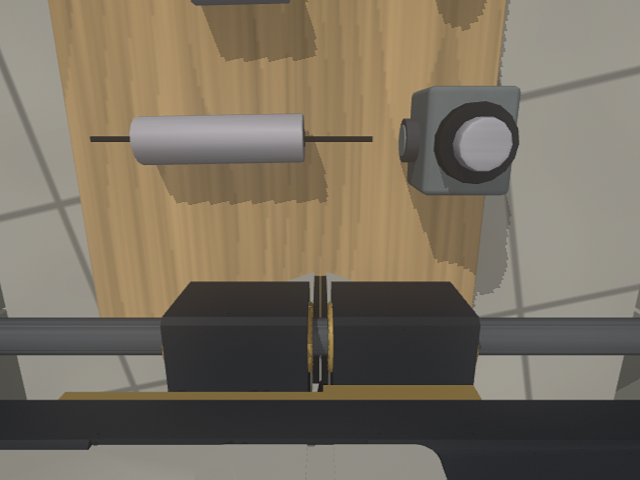

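The picture shows the roller centred over the line at (217,139), the button released at (484,143), and the hand clear of everything. Handing in.

```bash
python3 -c "
from cell import arm
print(arm.sign_off())"
```

```text
the job is handed in; nothing more can be done
None
```

The longer roller now lies on the line and the gauge button was pressed fully down and released. I handed the job in at about 19 s, and sign-off gave no verdict.

- **Rolling:** I moved the roller about 113 mm with eight short fingertip strokes on top of it at roughly 7–9 N. It rolled about half as far as the finger each time.
- **Roller position:** before the press, its axis was within about 0.2 mm of the line, 0.02 rad off parallel and about 12 mm towards the robot from the line point. After the press it was still on the line, within about 1 mm.
- **Button:** it bottomed out under 35 N. The force then fell steadily to zero over 6 mm of lifting, which shows the full travel and the spring-back.
- **Other objects:** the shorter roller moved less than 0.1 mm by the top camera. I made no contact with the block, prism, tin, bush or screwdriver, but did not measure them again.

**Disagreements:**
- The button top met the finger at about 90 mm, not the stated 86 mm.
- The top and wrist cameras differed by about 2 mm on where the line is. I used the wrist camera for the final placing because it measured the roller and the line together.
- The last automatic fit of the roller was noisier (1.1 mm rms) because less of the roller was within the fitted range, so I also checked that picture by eye.

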